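# Set the daylight lamp under the viewing shelf to half

### The job

Two dimmer knobs are mounted on the underside of the white tea viewing shelf, each with a lever that reaches out past the shelf's front edge. Set the daylight lamp to half for grading the tea: swing the blue lever from the right to the middle of its travel, so that it points straight out from the shelf, square to the front edge, and let go of it. Leave the orange lever as it is.

Things in the scene. Friction and masses are not known exactly. Their poses are not given: they have to be found in the camera images.
- dimmer_blue: fixed dark mounting plate of the blue dimmer, 54 mm across, under the white shelf (320 wide, 120 deep; board from 185 to 201 mm above the worktop; low tins on its rear half). Origin: on the knob's vertical turning axis, at the board's underside, 30 mm behind the front edge. x: away from the robot, square to the front edge (shelf turned -0.3 to 0.05 rad); y: left along it; z: up
- knob_blue (a joint): angle of the blue-levered knob, rad: 0 = right-hand stop (lever 0.55 rad to the robot's right of the plate's -x axis; lamp off), 0.55 = lever straight out of the shelf along the plate's -x axis, lamp at half, 1.1 = left-hand stop, full. Grows as the lever swings to the left, clockwise seen from above. Light to turn (about 1 N at the grip); stays where it is left
- grip_blue (a point): point to grip or push on the blue lever, 100 mm from the turning axis, 185 mm above the worktop. The lever is a bar from the round black knob (58 mm across), 158 to 168 mm above the worktop, ending in an upright paddle: 10 mm thick along the swing, 30 mm long radially with this point at mid-length, from 155 to 197 mm above the worktop
- grip_orange (a point): the same point on the orange lever, a like dimmer 180 mm to the left or the right of the blue one under the same shelf, to be left alone. (On the way from the right stands a grinder about 310 mm tall, the tallest thing there: cross it with the fingertips above 400 mm; nothing else near the levers rises above 270 mm but the microwave on the left)

How it is judged (in metres and radians):
At the end, for the whole second after the job is handed in: the blue lever is within 0.2 rad (11 degrees) of straight out from the shelf (joint 0.55) and at rest, and the orange lever's grip is within 12 mm of where it was at the start (value of joint knob_blue between 0.35 and 0.75 rad and velocity of joint knob_blue between -0.05 and 0.05 rad/s and distance of grip_orange from where it was at the start of the episode below 0.012 m); the robot touches nothing.
It fails at once if the orange lever is moved by more than 12 mm (distance of grip_orange from where it was at the start of the episode above 0.012 m).
It also fails if it takes over 29 s, if anything falls off the work surface, if the arm or the gripper's body presses on something with over 40 N, if the wrist force passes 120 N, or if a joint passes its speed limit or range.

### The arm

A 6-joint arm with a two-finger parallel gripper is mounted at the origin on a cart in front of the work surface, level with it; the furniture and walls round the work are solid. World frame = base frame: x ahead of the robot, y to its left, z up, the work surface at z = 0. Lengths are in mm, angles in rad, forces in N, time in s.
With the tool pointing down it reaches from about 350 to 775 mm from the base axis. Payload 7.3 kg.
Tool frame: the origin (TCP) lies at the very end of the fingers, on their centre line; the grasp point (between the pads) lies 19 mm behind it (bot.grip_point_offset is the distance from the TCP to the grasp point, in mm); z points along the fingers, y is the line along which they close (so a half turn about z gives the same grasp; the last joint's range is limited). The gripper opens to 92 mm and grips with 3 to 60 N. Pads are 19 mm wide; open, the fingers measure 130 mm over their backs; the gripper's body (75 mm by 190 mm) begins 47 mm behind the grasp point.
Start: joints at [0.958, 0.342, 1.524, -0, 1.275, -0.146], TCP at [236.256, 468.858, 226.741] pointing down, gripper open.
Joint ranges: [-2.53, 2.53], [-0.77, 2.02], [0.04, 2.7], [-1, 4.14], [0.28, 2.66], [-3.11, 3.11]. Speed limits (rad/s): [2.57, 2.57, 3.14, 3.14, 3.14, 3.14].

### API

Orientations are given as [roll, pitch, yaw] about the fixed x, y, z axes, in that order (R = Rz(yaw) Ry(pitch) Rx(roll)).
In Python, from plant import bot gives the robot as it stands. The module is installed in compiled form; this text tells all that it offers.
- The arm moves only by the shell command python3 -m jog 'ROWS' [OPENING]. ROWS is JSON, a list of rows, each a list of 6 numbers: the shift along the tool's x, y, z in mm, then the turn, a rotation vector about the tool's x, y, z in rad. In form: [[dx, dy, dz, rx, ry, rz], ...]. A call has 1 to 12 rows; each row shifts and turns the commanded pose from where the row before left it, along the tool's axes as they then stand; what a row does not reach is not made up. A row lasts 1/10 s, in which the tool goes at most 50 mm and 8.59 degrees, less where a joint would pass 70% of its speed; a pose out of reach is approached as far as the arm can. A call with a gripper value outside its range is refused whole. OPENING is the opening in per cent of the stroke, from 0 (shut) to 100 (fully open), set as the call begins (- or left out, the last holds). The fingers move at their own pace and stop on an object; the grip force is fixed at half the most. Time passes only in rows, so rows that do not move let the fingers close. It gives the time, the measured TCP pose, the force, the opening and the grip force at its end, in the units of the state.
- bot.get_obs(): the state, without advancing time (a new reading comes with each control period).
- bot.capture(name): name is "scene" or "top"; returns the picture (384x512x3 uint8, red, green, blue); there is no depth.
- bot.camera_model(name): a dict with "fx", "fy", "cx", "cy" (pixels), "position" and "orientation" of the camera in the world. Camera axes: x right, y down, z forward; pixel columns grow to the right and rows downward; lengths in mm; the calibration is good to about 2 mm. A picture is of the moment at which its call begins. camera_model takes no time and is no camera call.
- bot.close_job(): hands the job in; it is judged then, once.
Trained networks look in the newest picture that a camera, given by its name, has taken for a name from the list of things; names that differ only in an ending like _2 or _b are one class to them, and where a whole thing is asked for, a point or a joint stands for the part that bears it (a point fixed in the world has none). Each returns a list of dicts, best first, with "p" (0 to 1); they miss things now and then, are a little off and sometimes report something else, mostly with a low value. They report only what shows in the picture. A call takes as long as a camera call.
- bot.outline_of(target, camera): "mask" (384x512 bool, what is visible of it) and "pixel" ([column, row] in pixels, amid what is visible of it).
The state is a dict: "time": time; "joint_positions": joint angles; "dq": joint speeds; "tau": joint torques, N m; "tool_pos": TCP position; "tcp_rot": TCP orientation; "contact_force": force on the tool from outside, world axes, zero at the start; "moment": the same for the moment, N m; "grip_width": finger opening in mm; "finger_force": force on a finger pad.
Only numpy, scipy, OpenCV 4.12 (cv2) and the standard library are available. Lean on these libraries where they do the work, as an engineer would, in place of code of your own. Each camera call takes 0.05 s, during which the arm holds its last target. There are 200 camera calls.

## Working session

There is one attempt and no reset: what is moved stays moved. The work goes in short steps, Python scripts to look and compute and a shell command to move; the robot and the scene stay as the last step left them, time stands still between calls to the robot, and variables do not carry over. Pictures are saved under pics/ and viewed, at most 10 in all, crops included, and the job is handed in when it is done.

```bash
mkdir -p pics
python3 - <<'E'
from plant import bot
import cv2,numpy as np
for c in ["scene","top"]:
    im=bot.capture(c); cv2.imwrite(f"pics/{c}0.png",cv2.cvtColor(im,cv2.COLOR_RGB2BGR))
    print(c,bot.camera_model(c))
    for t in ["grip_blue","grip_orange","dimmer_blue","knob_blue"]:
        for d in bot.outline_of(t,c)[:2]:
            m=d["mask"]; ys,xs=np.nonzero(m); print(t,round(d["p"],2),d["pixel"],m.sum(),xs.min(),xs.max(),ys.min(),ys.max())
o=bot.get_obs();print(o)
E
```

```text
scene {'fx': 425.882521578716, 'fy': 425.882521578716, 'cx': 257.2751770749403, 'cy': 190.62094677771927, 'position': array([ 249.17573106, -421.31127388,  847.57275055]), 'orientation': array([-2.41768237,  0.01611468, -0.84242944])}
grip_blue 0.87 [308.9, 235.3] 366 301 320 214 259
grip_orange 0.55 [245.6, 195.6] 319 237 251 175 214
dimmer_blue 0.6 [307.6, 237.4] 333 301 320 213 260
knob_blue 0.79 [308.7, 234.0] 352 301 321 213 260
top {'fx': 415.21462011321637, 'fy': 415.21462011321637, 'cx': 257.7646963970769, 'cy': 190.82229148721441, 'position': array([ 545.73597937,  -43.04289848, 1082.42076197]), 'orientation': array([-3.02926406, -0.00945751, -1.55003995])}
grip_blue 0.67 [313.5, 190.6] 226 302 322 170 203
grip_orange 0.75 [234.1, 187.3] 172 225 246 171 201
dimmer_blue 0.54 [311.1, 184.7] 213 302 321 170 202
knob_blue 0.51 [313.4, 187.2] 274 302 322 170 204
{'time': 0.5, 'joint_positions': array([ 9.58029356e-01,  3.42051814e-01,  1.52415212e+00,  2.65582810e-05,
        1.27541220e+00, -1.46007325e-01]), 'dq': array([ 0.00081505, -0.00129089, -0.00063326, -0.00076999, -0.00048643,
       -0.001331  ]), 'tau': array([-1.44251429e-03, -4.30808830e+01, -2.44312245e+01,  7.16222590e-02,
        4.90090647e-02, -5.34234033e-06]), 'tool_pos': array([236.2189902 , 468.84675235, 226.69537083]), 'tcp_rot': array([-3.14157312e+00, -2.85535915e-05,  2.67482528e+00]), 'contact_force': array([-0.64974647, -0.30677263, -0.77995097]), 'moment': array([ 0.01585697,  0.01243562, -0.00244384]), 'finger_force': 0.0, 'grip_width': 91.43306058723866}
```

View pics/scene0.png

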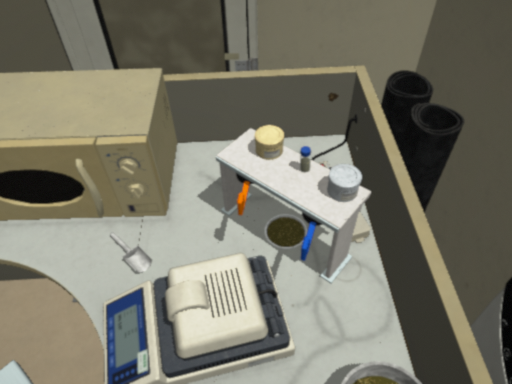

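View pics/top0.png

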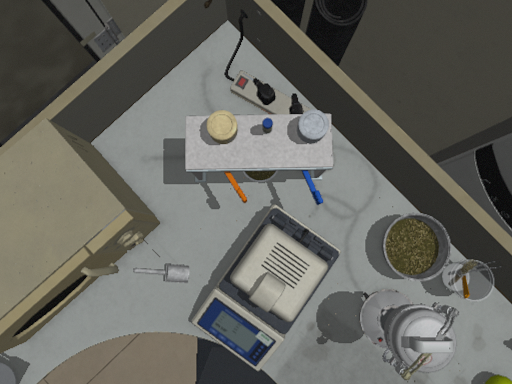

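The top picture shows the shelf's front top edge from about (187,170) to (332,167), the blue paddle near (318,197) pointing right, and orange near (243,196) on the left. The scene picture shows the blue paddle at (308,240) and nothing between the levers except the bowl under the shelf.

```bash
cat > h.py <<'E'
from plant import bot
import numpy as np,cv2
from scipy.spatial.transform import Rotation as R
def ray(c,p):
    m=bot.camera_model(c);d=R.from_euler('xyz',m['orientation']).as_matrix()@np.array([(p[0]-m['cx'])/m['fx'],(p[1]-m['cy'])/m['fy'],1]);return m['position'],d
def onz(c,p,z):
    o,d=ray(c,p);return o+d*(z-o[2])/d[2]
def proj(c,P):
    m=bot.camera_model(c);q=R.from_euler('xyz',m['orientation']).as_matrix().T@(np.array(P)-m['position']);return np.array([m['fx']*q[0]/q[2]+m['cx'],m['fy']*q[1]/q[2]+m['cy']]).round(1)
E
python3 - <<'E'
from h import *
im=cv2.imread("pics/top0.png")
# front edge: last bright row per column
g=im.min(axis=2).astype(int)
P=[]
for c in range(205,330,5):
    col=g[150:180,c]; r=150+np.argmin(np.diff(col)); P.append((c,r))
print(P)
for c,p in [("top",(187,170)),("top",(332,167)),("top",(332,118)),("top",(187,115))]: print(p,onz(c,p,201).round(1))
for c in ["top","scene"]:
  bot.capture(c)
  for t in ["grip_blue","grip_orange"]:
    d=bot.outline_of(t,c)[0]; m=d["mask"]; ys,xs=np.nonzero(m)
    print(c,t,d['p'],onz(c,d["pixel"],185).round(1)); i=np.argmax(ys); print(" end",xs[i],ys[i],onz(c,(xs[i],ys[i]),197).round(1))
a=cv2.resize(im[155:215,200:340],None,fx=5,fy=5,interpolation=2)
b=cv2.resize(cv2.imread("pics/scene0.png")[165:275,220:360],None,fx=2.7,fy=2.7,interpolation=2)
o=np.zeros((600,700,3),np.uint8);o[:300]=a;o[300:300+b.shape[0],:b.shape[1]]=b[:300]
cv2.imwrite("pics/z.png",o)
E
```

```text
[(205, np.int64(170)), (210, np.int64(170)), (215, np.int64(170)), (220, np.int64(170)), (225, np.int64(170)), (230, np.int64(169)), (235, np.int64(169)), (240, np.int64(169)), (245, np.int64(170)), (250, np.int64(170)), (255, np.int64(170)), (260, np.int64(170)), (265, np.int64(170)), (270, np.int64(169)), (275, np.int64(169)), (280, np.int64(168)), (285, np.int64(168)), (290, np.int64(168)), (295, np.int64(168)), (300, np.int64(169)), (305, np.int64(169)), (310, np.int64(168)), (315, np.int64(168)), (320, np.int64(178)), (325, np.int64(168))]
(187, 170) [686.9 103.4 201. ]
(332, 167) [ 700.4 -208.1  201. ]
(332, 118) [ 808.8 -208.   201. ]
(187, 115) [808.1 108.2 201. ]
top grip_blue 0.74 [ 658.7 -166.8  185. ]
 end 317 204 [ 620.1 -176.7  197. ]
top grip_orange 0.63 [657.3   8.4 185. ]
 end 243 201 [623.2 -18.2 197. ]
scene grip_blue 0.69 [ 659.6 -171.9  185. ]
 end 303 260 [ 601.8 -201.7  197. ]
scene grip_orange 0.59 [654.7  -8.  185. ]
 end 238 214 [601.5 -42.7 197. ]
```

View pics/z.png

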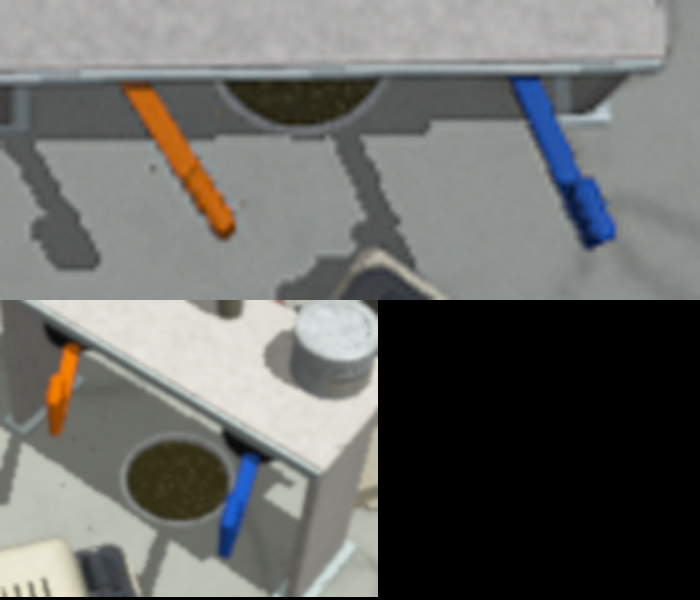

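Run:
```python
from h import *
f=lambda u,v:(200+u/5,155+v/5)
s=lambda u,v:(220+u/2.7,165+(v-300)/2.7)
A=onz("top",f(0,76),201);B=onz("top",f(655,66),201);print("edge",A.round(1),B.round(1)); t=np.arctan2(-(A-B)[0],(A-B)[1]);print("t",t)
pb=onz("top",f(590,210),197);po=onz("top",f(208,205),197);print("paddle tops",pb.round(1),po.round(1))
print("scene", onz("scene",s(242,486),197).round(1),onz("scene",s(62,385),197).round(1))
for w,p in (("blue bar",f(527,80)),("orange bar",f(137,86))): print(w,onz("top",p,168).round(1))
ex=np.array([np.cos(t),np.sin(t)]);ey=np.array([-ex[1],ex[0]])
for p in (pb,po):
    d=p[:2]-A[:2]; print("local x from edge",d@ex,"y",d@ey)
    xo=-(d@ex)+30; print("angle from x:",np.arccos(min(1,xo/100)))
```

```text
edge [687.1  75.5 201. ] [ 697.8 -206.   201. ]
t 0.03777410512141811
paddle tops [ 635.3 -178.8  197. ] [633.9 -15.  197. ]
scene [ 655.  -176.2  197. ] [640.8 -19.3 197. ]
blue bar [ 695.9 -154.9  168. ]
orange bar [689.3  18.9 168. ]
local x from edge -61.44390115309675 y -252.20711432313476
angle from x: 0.4166766861157492
local x from edge -56.65496685050304 y -88.39845723558854
angle from x: 0.5225492921106684
```

```bash
python3 -m jog '[[0,0,-50,0,0,0],[0,0,-50,0,0,0],[0,0,-50,0,0,0],[0,0,-50,0,0,0],[0,0,0,0,0,-0.12],[0,0,0,0,0,-0.12],[0,0,0,0,0,-0.12],[0,0,0,0,0,-0.107],[0,0,0,0,0,0]]' 0
```

```text
time: 1.7
tool_pos: [236.2, 468.8, 426.7]
tcp_rot: [3.142, 0.0, -3.141]
contact_force: [-0.6, -0.1, -0.1]
grip_width: 24.4
finger_force: 0.0
```

```bash
python3 -m jog '[[-23,-41,0,0,0,0],[-23,-41,0,0,0,0],[-23,-41,0,0,0,0],[-23,-41,0,0,0,0],[-23,-41,0,0,0,0],[-23,-41,0,0,0,0],[-23,-41,0,0,0,0],[-23,-41,0,0,0,0],[-23,-41,0,0,0,0],[-23,-41,0,0,0,0],[-23,-41,0,0,0,0],[-23,-41,0,0,0,0]]' 0; python3 -m jog '[[-23,-41,0,0,0,0],[-23,-41,0,0,0,0],[-23,-41,0,0,0,0],[-23,-41,0,0,0,0],[-26,-48,0,0,0,0],[0,0,0,0,0,0],[0,0,0,0,0,0]]' 0
```

```text
time: 2.9
tool_pos: [512.9, -25.0, 426.9]
tcp_rot: [3.141, 0.001, 3.138]
contact_force: [-0.1, 0.0, 0.3]
grip_width: 0.2
finger_force: 0.0
time: 3.6
tool_pos: [628.7, -232.3, 423.9]
tcp_rot: [3.14, -0.003, 3.138]
contact_force: [-0.1, -0.0, -0.2]
grip_width: 0.7
finger_force: 0.0
```

```bash
python3 -m jog '[[0,0,40,0,0,0],[0,0,40,0,0,0],[0,0,40,0,0,0],[0,0,40,0,0,0],[0,0,40,0,0,0],[0,0,8,0,0,0],[0,0,0,0,0,0],[0,0,0,0,0,0]]' 0
python3 - <<'E'
from h import *
a=bot.capture("scene")[150:300,200:400];b=bot.capture("top")[130:280,220:420]
cv2.imwrite("pics/d.png",cv2.cvtColor(np.hstack([cv2.resize(x,(400,300),interpolation=2) for x in (a,b)]),cv2.COLOR_RGB2BGR))
p=bot.get_obs()["tool_pos"];print(proj("scene",p),proj("top",p))
E
```

```text
time: 4.4
tool_pos: [629.2, -230.8, 222.1]
tcp_rot: [-3.139, 0.004, -3.141]
contact_force: [0.4, -0.6, 0.2]
grip_width: 0.3
finger_force: 0.0
[327.1 251.6] [344.9 199.2]
```

View pics/d.png

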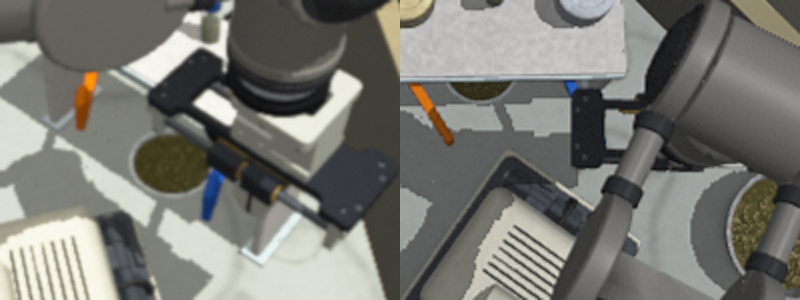

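The scene crop shows the blue paddle at (212,195), with the closed fingertips to its right near (250,203). Both are clear of the shelf.

```bash
python3 -m jog '[[0,0,23,0,0,0],[0,0,23,0,0,0],[0,0,0,0,0,0],[0,10,0,0,0,0],[0,10,0,0,0,0],[0,8,0,0,0,0],[0,8,0,0,0,0],[0,8,0,0,0,0],[0,8,0,0,0,0],[0,7,0,0,0,0],[0,0,0,0,0,0],[0,0,0,0,0,0]]' 0
python3 - <<'E'
from h import *
a=bot.capture("scene")[150:300,200:400];b=bot.capture("top")[130:280,220:420]
cv2.imwrite("pics/e.png",cv2.cvtColor(np.hstack([cv2.resize(x,(400,300),interpolation=2) for x in (a,b)]),cv2.COLOR_RGB2BGR))
for z in(155,197):print((proj("scene",[625.5,-146,z])-[200,150])*2)
E
```

```text
time: 5.7
tool_pos: [628.4, -171.7, 172.7]
tcp_rot: [3.141, 0.0, -3.141]
contact_force: [0.6, 0.4, 0.5]
grip_width: 0.2
finger_force: 0.0
[172.6 195.2]
[174.  169.8]
```

View pics/e.png

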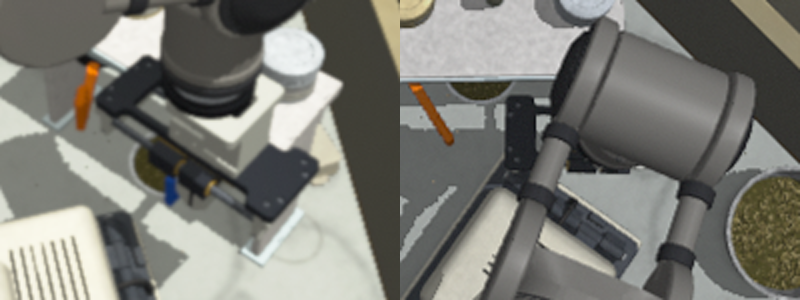

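The blue paddle now shows at (171,190) in the scene crop, where straight out was predicted, and orange hasn't moved. I'll back off to the right, rise and check.

```bash
python3 -m jog '[[0,-15,0,0,0,0],[0,-25,0,0,0,0],[0,-20,0,0,0,0],[0,0,-40,0,0,0],[0,0,-50,0,0,0],[0,0,-50,0,0,0],[0,0,-50,0,0,0],[0,0,-50,0,0,0],[0,0,-10,0,0,0],[0,0,0,0,0,0]]' 0 && python3 -m jog '[[40,0,0,0,0,0],[50,0,0,0,0,0],[50,0,0,0,0,0],[50,0,0,0,0,0],[30,0,0,0,0,0],[0,0,0,0,0,0],[0,0,0,0,0,0]]' 0
python3 - <<'E'
from h import *
a=bot.capture("scene")[165:265,200:333];b=bot.capture("top")[140:240,210:343]
cv2.imwrite("pics/g.png",cv2.cvtColor(np.hstack([cv2.resize(x,(400,300),interpolation=2) for x in (a,b)]),cv2.COLOR_RGB2BGR))
for c,o in(("scene",(200,165)),("top",(210,140))):
  print(c,(proj(c,[625.5,-146,197])-o)*3,[(d['p'],d['pixel'],onz(c,d['pixel'],180).round()) for t in("grip_blue","grip_orange") for d in bot.outline_of(t,c)[:1]])
E
```

```text
time: 6.8
tool_pos: [628.4, -233.6, 425.2]
tcp_rot: [-3.139, 0.005, 3.141]
contact_force: [0.7, 0.5, -0.5]
grip_width: 0.6
finger_force: 0.0
time: 7.5
tool_pos: [407.6, -232.4, 421.8]
tcp_rot: [3.141, -0.001, 3.14]
contact_force: [0.8, 0.1, 0.2]
grip_width: 0.9
finger_force: 0.0
scene [261.  209.7] [(0.7, [306.7, 226.3], array([ 676., -155.,  180.]))]
top [278.1 183.6] [(0.48, [299.2, 191.8], array([ 648., -140.,  180.])), (0.54, [233.6, 186.0], array([657.,   4., 180.]))]
```

View pics/g.png

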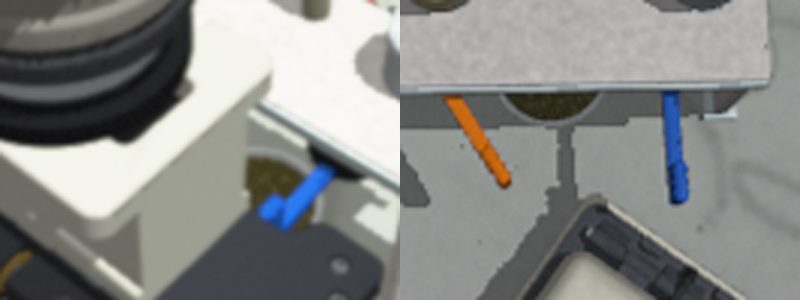

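The top crop shows the blue paddle top at about (678,187), against (678,184) predicted for straight out. Orange is unchanged at (495,170) and the arm is clear.

```bash
python3 -c "
from plant import bot
print(bot.close_job())"
```

```text
the job is handed in; nothing more can be done
None
```

I swung the blue lever to straight out from the shelf and let go of it. The last top picture shows its paddle where straight out was predicted, and the orange lever looks unmoved. I handed the job in at about 8 s with the arm clear; no verdict came back.

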